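# Pack the stop post with slotted spacers

## Task

Pack the stop post: slide the thick slotted spacer sideways onto its stem, under the fixed head, and leave it flat on the spacer that is already there, then the thin one on top of the thick one. Push each fully home, until you feel the end of its slot bear on the stem, and turn it so that its slot faces the opposite side from the slot of the spacer right below it. Feel your way in gently, without forcing a spacer against the post or pressing down hard on the pile, and leave the odds and ends on the bench where they lie.

Things in the scene. Friction and masses are not known exactly. Their poses are not given: they have to be found in the camera images.
- post: the stop post, rigid and bolted down; origin at the centre of its round flange (80 mm across, 5 mm high; on it a seat 48 mm across, its top 10 mm above the bench) on the bench top. x runs along the slot of the low spacer, z up. Its upright stem is not at the centre: it is clamped up to 5 mm from it, to either side along x, differently each time; find it by feel
- flange (a point): the post's centre line (not the stem's) 36 mm above the bench, axes as the post's. The stem is a steel rod 12 mm in diameter with a fixed round head 25 mm across, from 52 to 62 mm above the bench. A slot fits the stem with 1 mm to spare on either side; its end touches the stem when the disc's centre is 1 mm past the stem's axis
- low_centre (a point): the spacer already on the post, lying on its seat: a C-shaped steel disc, diameter 60 mm, 10 mm thick, about 160 g, slotted from the rim to past the centre (see low). The point is its centre, half-way up. x points from the centre out through the slot's mouth, z up; gripping flats on the rim look to +y and -y, 50 mm apart. Its top is 20 mm above the bench; loose, not fully home on the stem
- low: the same spacer; origin at the centre of its underside. All three spacers have this shape: the slot is 14 mm wide and ends square 7 mm past the centre; its mouth flares from 14 mm wide (17 mm from the centre) to 25 mm wide at the rim; the two flats are 33 mm long, parallel to the slot, and as high as the disc is thick
- low_mouth (a point): the middle of the slot's mouth of the spacer that is already on the post, on the rim, 30 mm from the disc's centre along its x, half-way up
- thick_centre (a point): the thick loose spacer, lying on the bench: a C-shaped steel disc, diameter 60 mm, 16 mm thick, about 260 g, slotted from the rim to past the centre (see low). The point is its centre, half-way up. x points from the centre out through the slot's mouth, z up; gripping flats on the rim look to +y and -y, 50 mm apart. On the post its centre is 28 mm above the bench, its top 36 mm
- thick: the same thick spacer; origin at the centre of its underside, axes as above
- thick_mouth (a point): the middle of the slot's mouth of the thick spacer, on the rim, 30 mm from the disc's centre along its x, half-way up
- thin_centre (a point): the thin loose spacer, lying on the bench: a C-shaped steel disc, diameter 60 mm, 10 mm thick, about 160 g, slotted from the rim to past the centre (see low). The point is its centre, half-way up. x points from the centre out through the slot's mouth, z up; gripping flats on the rim look to +y and -y, 50 mm apart. On the post its centre is 41 mm above the bench, its top 46 mm, 6 mm below the head
- thin: the same thin spacer; origin at the centre of its underside, axes as above
- thin_mouth (a point): the middle of the slot's mouth of the thin spacer, on the rim, 30 mm from the disc's centre along its x, half-way up
- pencil: bystander: a flat carpenter's pencil, 14x178x8 mm, on the near edge of the bench
- bolt: bystander: a hexagon bolt, 15x56x17 mm, lying near the bench's near edge
- wing_nut: bystander: a wing nut, 17x40x20 mm, left of the post
- spanner: bystander: a small spanner, 19x143x8 mm, lying beyond the loose spacers
Mind the look-alikes: they are no part of the job. Leave any blue look-alike of the low alone.

How it is judged:
By the outcome, as a careful person would: the job done as asked, in the order asked, and still so for the second after the job is handed in, with the robot touching nothing.
It also fails if it takes over 72 s, if anything falls off the work surface, if the arm or the gripper's body presses on something with over 40 N, if the wrist force passes 120 N, or if a joint passes its speed limit or range.

## Robot

A 7-joint arm with a two-finger parallel gripper is mounted at the origin on a cart in front of the work surface, level with it; the furniture and walls round the work are solid. World frame = base frame: x ahead of the robot, y to its left, z up, the work surface at z = 0. Lengths are in m, angles in rad, forces in N, time in s.
With the tool pointing down it reaches from about 0.4 to 0.85 m from the base axis. Payload 10.4 kg.
Tool frame: the origin (TCP) lies midway between the tips of the shut fingers; the grasp point (between the pads) lies 19 mm behind it (r.grasp_offset is the distance from the TCP to the grasp point, in m); x points along the fingers, y is the direction in which the jaws open and shut, and the axes are right-handed (so a half turn about x gives the same grasp; the last joint's range is limited). The gripper opens to 87 mm and grips with 3 to 60 N. Pads are 19 mm wide; open, the fingers measure 117 mm over their backs; the gripper's body (75 mm by 190 mm) begins 51 mm behind the grasp point.
Start: joints at [-1.365, 0.332, -0.065, 1.46, 0.022, 1.35, -0.088], TCP at [0.142, 0.609, 0.223] pointing down, gripper open.
Joint ranges: [-2.6, 2.6], [-0.5, 2.12], [-1.47, 1.34], [0.16, 2.42], [-1.27, 4.41], [0.06, 2.06], [-2.6, 2.6]. Speed limits (rad/s): [2.22, 2.22, 2.79, 2.79, 3.14, 3.14, 3.14].

## Interface

Orientations are given as a unit quaternion [x, y, z, w].
In Python, from bench import r, vision, close_job gives the robot as it stands. The module is installed in compiled form; this text tells all that it offers.
- The arm moves only by the shell command python3 -m pendant 'ROWS' [OPENING] [FORCE]. ROWS is text: rows parted by semicolons, each of 6 numbers parted by spaces: the shift along the tool's x, y, z in units of 0.25 m (1.0 is 0.25 m), then the turn, a rotation vector about the tool's x, y, z in units of 1.5 rad (1.0 is 1.5 rad). A call has 1 to 8 rows; each row is the pose to reach, as a shift and turn from the pose commanded when the call began, along the tool's axes at that moment; what a row does not reach only later rows make up. A row lasts 1/10 s, in which the tool goes at most 50 mm and 8.59 degrees, less where a joint would pass 70% of its speed; a pose out of reach is approached as far as the arm can. A call with a number of a shift or a turn outside -1 to 1 is refused whole. A call with a gripper value outside its range is refused whole. OPENING is the gripper command: -1 is shut, 1 is fully open, values between are in proportion, set as the call begins (- or left out, the last holds). The fingers move at their own pace and stop on an object; FORCE is the grip in N (left out, the last holds). Time passes only in rows, so rows that repeat a pose let the fingers close. It gives the time, the measured TCP pose, the force and the opening at its end, in the units of the state.
- r.read_state(): the state, without advancing time (a new reading comes with each control period).
- vision.camera(name): name is "scene" or "top"; returns (picture, depth): 384x512x3 uint8, blue, green, red; 384x512 float32, m along the optical axis (not along the pixel's ray), 0 where there is no reading.
- vision.get_calibration(name): a dict with "camera_matrix" (3x3 intrinsics, pixels), "k1" (the pictures are not rectified: a ray, as slopes to the right and down, at radius r is drawn at 1 + k1 r^2 times it, then the intrinsics apply), "rvec" (rotation vector, rad) and "tvec" (3), from world to camera coordinates, as OpenCV has them. Camera axes: x right, y down, z forward; pixel columns grow to the right and rows downward; lengths in m; the calibration is good to about 2 mm. A picture is of the moment at which its call begins. get_calibration takes no time and is no camera call.
- close_job(): hands the job in, once; it reports no verdict.
The state is a dict: "time": time; "joint_positions": joint angles; "joint_vel": joint speeds; "joint_torque": joint torques, N m; "ee_pos": TCP position; "eef_rot": TCP orientation; "ft_force": force on the tool from outside, world axes, zero at the start; "torque": the same for the moment, N m; "width": finger opening in m.
Only numpy, scipy, OpenCV 4.12 (cv2) and the standard library are available. Lean on these libraries where they do the work, as an engineer would, in place of code of your own. Each camera call takes 0.05 s, during which the arm holds its last target. There are 200 camera calls.

## Working session

There is one attempt and no reset: what is moved stays moved. The work goes in short steps, Python scripts to look and compute and a shell command to move; the robot and the scene stay as the last step left them, time stands still between calls to the robot, and variables do not carry over. Pictures are saved under pics/ and viewed, about 8 in all and at most 12, crops included, and the job is handed in when it is done.

```bash
ls; mkdir -p pics
python3 - <<'E'
from bench import r, vision
import cv2, numpy as np
print(r.read_state(), r.grasp_offset)
for n in ("top","scene"):
    p,d=vision.camera(n); cv2.imwrite(f"pics/{n}0.png",p); np.save(f"pics/{n}0.npy",d); print(n,vision.get_calibration(n))
E
```

```text
pics
{'time': 0.0, 'joint_positions': array([-1.36458667,  0.33287418, -0.06468245,  1.46098399,  0.02157032,
        1.34992194, -0.08846775]), 'joint_vel': array([ 0.00182844, -0.0008898 ,  0.00153971, -0.0018997 , -0.00017915,
        0.00119012,  0.0005887 ]), 'joint_torque': array([-7.19592254e-05, -6.23272991e+01,  2.42197764e-02, -3.89884257e+01,
       -6.14854437e-02,  4.01653675e-02,  1.59179040e-04]), 'ee_pos': array([0.14167521, 0.60830326, 0.22173209]), 'eef_rot': array([ 0.08018293,  0.70252854, -0.08123539,  0.70244228]), 'ft_force': array([-0.02527192,  0.47956914, -0.56447133]), 'torque': array([-0.03834138, -0.00600397,  0.02017782]), 'width': 0.08712884616185665} 0.0187
top {'camera_matrix': array([[388.83861542,   0.        , 267.17403339],
       [  0.        , 388.83861542, 192.37383925],
       [  0.        ,   0.        ,   1.        ]]), 'k1': -0.08409876259740592, 'rvec': array([ 2.17384039, -2.13668489,  0.1221679 ]), 'tvec': array([0.0781564 , 0.51592459, 0.85229662])}
scene {'camera_matrix': array([[399.66751962,   0.        , 253.09968524],
       [  0.        , 399.66751962, 199.43221248],
       [  0.        ,   0.        ,   1.        ]]), 'k1': -0.07579092831865333, 'rvec': array([ 1.9219676 , -0.59566761,  0.41573113]), 'tvec': array([-0.35886096,  0.20244684,  0.57429896])}
```

View pics/top0.png

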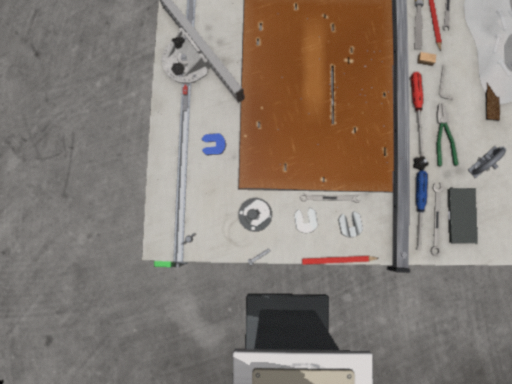

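View pics/scene0.png

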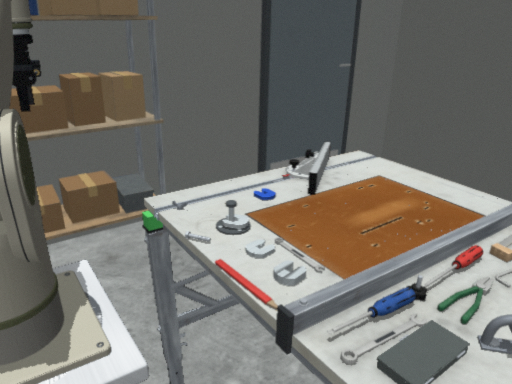

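The top view shows the post at about (255,214), loose spacers at about (306,221) and (350,224), and the blue look-alike at (213,144). In the scene view the post is at (233,220), and the spacers are at (260,248) and (289,273). I'll zoom in and measure.

```bash
cat > h.py <<'E'
import numpy as np, cv2
from bench import r, vision
from scipy.spatial.transform import Rotation as R
def cal(n):
    c=vision.get_calibration(n); return c['camera_matrix'],c['k1'],cv2.Rodrigues(c['rvec'])[0],c['tvec']
def ray(n,uv):
    K,k,Rm,t=cal(n); D=np.array([k,0,0,0,0.])
    s=cv2.undistortPoints(np.array(uv,float).reshape(-1,1,2),K,D).reshape(-1,2)
    d=np.c_[s,np.ones(len(s))]@Rm; return -Rm.T@t,d
def onplane(n,uv,z):
    o,d=ray(n,uv); return o+d*((z-o[2])/d[:,2])[:,None]
def proj(n,P):
    K,k,Rm,t=cal(n); return cv2.projectPoints(np.array(P,float).reshape(-1,1,3),Rm,t,K,np.array([k,0,0,0,0.]))[0].reshape(-1,2)
def cloud(n,d):
    v,u=np.mgrid[:384,:512]; K,k,Rm,t=cal(n)
    s=cv2.undistortPoints(np.c_[u.ravel(),v.ravel()].astype(float).reshape(-1,1,2),K,np.array([k,0,0,0,0.])).reshape(-1,2)
    return ((np.c_[s,np.ones(len(s))]*d.reshape(-1,1)-t)@Rm).reshape(384,512,3)
E
python3 - <<'E'
from h import *
p=cv2.imread('pics/top0.png');d=np.load('pics/top0.npy')
q=cv2.imread('pics/scene0.png')
a=cv2.resize(p[185:275,165:385],None,fx=3.6,fy=3.6,interpolation=cv2.INTER_CUBIC)
b=cv2.resize(q[190:300,170:345],None,fx=2.4,fy=2.4,interpolation=cv2.INTER_CUBIC)
o=np.zeros((a.shape[0]+b.shape[0],800,3),np.uint8);o[:a.shape[0],:a.shape[1]]=a;o[a.shape[0]:,:b.shape[1]]=b
cv2.imwrite('pics/z0.png',o);print(o.shape)
C=cloud('top',d)
for u,v in [(255,214),(306,226),(350,228),(300,220),(345,224),(330,230)]: print(u,v,C[v,u].round(4))
print(onplane('top',[(255,214),(306,221),(350,224),(213,144)],0).round(3))
E
```

```text
(588, 800, 3)
255 214 [0.4629 0.1125 0.0618]
306 226 [ 0.4405 -0.0037  0.0099]
350 228 [ 0.4373 -0.1044  0.0155]
300 220 [0.4541 0.0103 0.0099]
345 224 [ 0.4463 -0.0933  0.0138]
330 230 [ 4.324e-01 -6.070e-02  2.000e-04]
[[ 0.467  0.115  0.   ]
 [ 0.453 -0.005  0.   ]
 [ 0.447 -0.108  0.   ]
 [ 0.633  0.219  0.   ]]
```

View pics/z0.png

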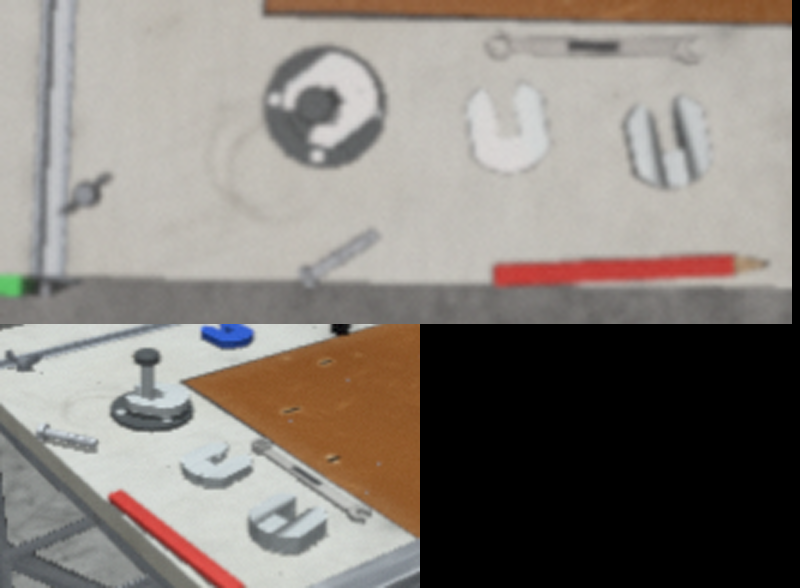

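Run:
```python
from h import *
p=cv2.imread('pics/top0.png');d=np.load('pics/top0.npy');C=cloud('top',d)
q=cv2.imread('pics/scene0.png')
Z=C[...,2]
np.set_printoptions(linewidth=250)
print((Z[200:230,238:273]*1000).round().astype(int))
print((Z[206:236,294:366:1]*1000).round().astype(int)[:, 42:])
print((Z[206:236,292:322]*1000).round().astype(int))
```

```text
[[ 0  0  2 ...  1 -2 -1]
 [-1  1  0 ...  0 -1  2]
 [ 2  1  1 ...  1 -1  1]
 ...
 [ 1 -1  0 ... -2  1  1]
 [-1  3 -5 ...  0 -1  0]
 [-5  3 -4 ...  0  0 -1]]
[[ -1  -3   0   1  -3   0   2   0  -3   0   0   3   1  -4  -1   0   3  -1   0  -1  -1  -1  -1   0  -4  -1   1  -1  -2   0]
 [  0   3  -2  -2  -1   3  -2  -1   0   0  -1  -2  -2  -1   0  -2   1   1   0   0   1   1   3   0   0   1   0  -1   0   0]
 [ -1   1   1  -1  -1   4  -3   1   0   3   1   1  -3   1   0  -1   0   1   0   0  -3   2   1   0   1   1  -2  -3  -1   2]
 [  0   1  -1   0  -1  -1  -1   4   2   1   2   4   0   0  -1   0   0   1   0   0   0   0  -1   1   1  -2  -1   0  -2  -5]
 [ -1  -1  -1   0  -3  -2  -1   1   0   0   2  -2   1  -1  -2  -1  -1  -1   2   0  -2  -2  -1   0   3  -2   1  -1   4  -1]
 [ -3   1  -2  -3  -2   2  -2  -1  -2  -1   2   0   2   0  -1  -1  -2   0  -4 909  -1  -2   0   1  -2   1  -2   0   2   2]
 [  2   0  -2  -2  -2  -1   3  -3   2  -2   1   1   4   1  -1  -1   5  15  18  18  -2  -1  -2   1   0   0   0   0   2   1]
 [  1  -1  -3   2  -1   0   1   0   1   1   1  -1  -2  -1   2  -1   8  17  16  16  
[... 5737 characters left out ...]
 13  11   9   7   7   9   9  10  12  10   9   9  13   9  -1   1  -3  -1  -4   1  -1]
 [  4   3  -4   2   3  -1   0  -3  13  11   6   7  11  11  14  10  13  12  10  11   9  -1  -1  -3  -3   0  -3  -1  -2   0]
 [  0  -1  -2  -1   0  -1   0  -1   0  -1  12   7   9  10   8  10  11   7   9  -1   0  -3   1  -3  -1  -1  -2   0  -1  -5]
 [ -5  -2   3  -2   1  -1  -1   0  -2  -1   0  -2   1   0  -1   0   2  -2   1  -1  -2   2   0   0   0  -1   1  -1  -3   1]
 [ -3   0  -2  -3  -1   0  -2  -2   0   1  -1  -2  -2   0  -1  -1  -2  -1  -1   0  -2  -3   0   0  -2   2  -1  -3  -1   1]
 [ -3   0   1   5 909  -4  -3  -1  -3   0  -4  -2  -1   0  -3   2  -2  -2  -2  -1   0  -2  -2   2   1   0  -3   1  -1  -2]]
```

```bash
cat > m.py <<'E'
from h import *
def fit(m,z,n='top'):
    k,l,s,c=cv2.connectedComponentsWithStats(m.astype(np.uint8)); i=1+np.argmax(s[1:,4]); m=l==i
    v,u=np.nonzero(m); P=onplane(n,np.c_[u,v],z)[:,:2]
    cen=P.mean(0)
    h=np.zeros(m.shape,np.uint8); cv2.fillConvexPoly(h,cv2.convexHull(np.c_[u,v].astype(np.int32)),1)
    e=(h>0)&~m; k,l,s,c=cv2.connectedComponentsWithStats(e.astype(np.uint8),connectivity=4); e=l==1+np.argmax(s[1:,4])
    v,u=np.nonzero(e); S=onplane(n,np.c_[u,v],z)[:,:2]; w,V=np.linalg.eigh(np.cov(S.T)); a=V[:,1]
    if a@(S.mean(0)-cen)<0:a=-a
    th=np.arctan2(a[1],a[0]); 
    rr=cv2.minAreaRect((P*1000).astype(np.float32))
    return cen+.0036*a, np.degrees(th), rr, len(P),len(S)
E
python3 - <<'E'
from m import *
np.set_printoptions(linewidth=250,suppress=True)
import sys
np.set_printoptions(threshold=sys.maxsize,linewidth=250,suppress=True)
d=np.load('pics/top0.npy');Z=cloud('top',d)[...,2]
def sub(u0,u1,v0,v1,a,b):
    m=np.zeros(Z.shape,bool); m[v0:v1,u0:u1]=True; m&=((Z>a)&(Z<b))|(Z>.5); return m
print('thin',fit(sub(290,325,204,236,.0055,.016),.010))
print('thick',fit(sub(334,366,206,240,.008,.023),.016))
print((Z[196:232,236:276]*1000).round().astype(int))
print(R.from_quat(r.read_state()['eef_rot']).as_matrix().round(3), cal('top')[2].T@-cal('top')[3])
E
```

```text
thin (array([ 0.45503907, -0.00359366]), np.float64(9.781486815550702), ((453.36981201171875, -3.579875946044922), (55.19074249267578, 50.12279510498047), 8.368310928344727), 388, 89)
thick (array([ 0.44693659, -0.10468459]), np.float64(11.413905900501572), ((445.0817565917969, -104.77320861816406), (55.678245544433594, 51.7492561340332), 13.737231254577637), 406, 92)
[[  1   1  -1  -1   1   3   2  -4  -1   1   0   0 909   0   2   2   1   1   0   2  -1  -2  -1  -3   0  -1   1   0   0  -1   2   1   3   1   2   0   0   1   1   0]
 [ -1   0   1   1  -2   0   0  -2  -2  -3  -1   0   1   1   0   1  -2   1  -1   0   3   1   0  -3   0   3  -1   1   0  -1  -2   1   2   0   1  -2  -2   0  -1   0]
 [ -2   0  -2  -3   2  -1  -1  -3   1   2  -3   0   2   0   1   3   6   6   4   5   1   7   6   5   2   3   0   1   2  -1   1  -1   1   0   0  -1  -1   1  -1   1]
 [  1   0   2  -1  -2   0   1   1  -2  -2   2   1   7   3   5   5   6   6   8   5   8   6   5   5   5   6   3   1   0  -3   0  -5   0   1   0  -1   2   0  -2   2]
 [  0   0   0   0   2   1   0  -1   0   0   5   6   2   7   4   6   4   5   5
[... 4547 characters left out ...]
7   3  10   6   9   6   8   9   4   6   5   8   8   4   3   3   0  -5   4   1   0  -1   0   1   0  -1]
 [  0   0  -5   3  -4  -2  -1  -2   0   1  -1   6   7   4   3   3   7  11   8   5   5   3   5   2   5   4   7   3  -2  -3   0  -1  -1  -4   0   0  -1   3  -1  -5]
 [ -1   0   0  -1  -1   1  -1   1  -1   0  -1  -1  -2   4   7   6   6   6   5   5   8   5   3   4   9   2  -1  -1  -2   0   0  -1  -1  -1 909   1  -1   1  -3   2]
 [ -2  -2  -3  -2  -4   0   1  -1  -3  -8  -2   0   2  -3  -2  -2   7   5   6   6   4   5   4  -2   2  -1   2   2   1  -3   2   1  -3  -2  -2  -2  -2   0   0   0]]
[[-0.     0.227  0.974]
 [-0.001  0.974 -0.227]
 [-1.    -0.001  0.   ]] [0.40788466 0.07926548 0.9088692 ]
```

```bash
cat > low.py <<'E'
from m import *
def post(Z,off=(236,196)):
    W=Z.copy(); W[W>.5]=.02
    W=cv2.medianBlur(W.astype(np.float32),3)
    box=np.zeros(Z.shape,bool); box[192:238,232:280]=True
    res={}
    h=box&(W>.045); v,u=np.nonzero(h); P=onplane('top',np.c_[u,v],.062)[:,:2]; res['head']=(P.mean(0),len(P), 2*np.sqrt(len(P)*(.847/388.8)**2/np.pi))
    fl=box&(W>.0028); v,u=np.nonzero(fl); 
    c,_=cv2.minEnclosingCircle(np.c_[u,v].astype(np.float32)); res['flange']=onplane('top',[c],.005)[0,:2],onplane('top',[(u.mean(),v.mean())],.005)[0,:2],len(u)
    return res
def lowfit(Z):
    L=[];Rr=[]
    for v in range(201,209):
        u=[x for x in range(238,272) if .015<Z[v,x]<.03]; L.append((u[0]-.5,v))
    for v in range(216,225):
        u=[x for x in range(238,272) if .015<Z[v,x]<.03]; Rr.append((u[-1]+.5,v))
    o=[]
    for E in (L,Rr):
        P=onplane('top',E,.02)[:,:2]; l=cv2.fitLine(P.astype(np.float32),cv2.DIST_HUBER,0,.001,.001).ravel(); o.append(l); 
    return o
if __name__=='__main__':
    Z=cloud('top',np.load('pics/top0.npy'))[...,2]
    print(post(Z)); o=lowfit(Z); print(o)
    for l in o: print(np.degrees(np.arctan2(l[1],l[0])))
    a=o[0][:2]*(1 if o[0][1]>0 else -1)+o[1][:2]*(1 if o[1][1]>0 else -1); a/=np.linalg.norm(a); n=np.array([-a[1],a[0]])
    print('x ang',np.degrees(np.arctan2(a[1],a[0])),'flats n',[l[2:]@n for l in o])
    p=post(Z)
    for k in p: print(k,p[k][0]@a,p[k][0]@n)
    v,u=np.nonzero((Z>.015)&(Z<.03)); k=(u>236)&(u<276)&(v>196)&(v<232); P=onplane('top',np.c_[u,v][k],.02)[:,:2]@a; print('low x range',P.min(),P.max())
E
python3 low.py
```

```text
{'head': (array([0.46248223, 0.11874489]), 98, np.float64(0.02433465823559768)), 'flange': (array([0.46672335, 0.1144764 ]), array([0.4659575 , 0.11481151]), 900)}
[array([ 0.6181603 , -0.78605205,  0.4871613 ,  0.12864268], dtype=float32), array([ 0.6266337 , -0.7793139 ,  0.45225197,  0.09161377], dtype=float32)]
-51.818085
-51.1978
x ang 128.49205 flats n [np.float32(-0.46136647), np.float32(-0.4109961)]
head -0.1949107947940391 -0.4358898562154197
flange -0.20089142521380923 -0.4365526208217302
low x range -0.23482459196247074 -0.17908232015087708
```

```bash
cat > go.py <<'E'
# usage: go.py x y z phi_deg : row from measured pose to that TCP pose (tool down)
import sys; from h import *
def state():
    s=r.read_state(); M=R.from_quat(s['eef_rot']).as_matrix(); return s,M
def row(x,y,z,ph):
    s,M=state(); p=np.radians(ph); T=np.c_[[0,0,-1],[np.cos(p),np.sin(p),0],[np.sin(p),-np.cos(p),0]]
    d=M.T@(np.array([x,y,z])-s['ee_pos'])/.25; w=R.from_matrix(M.T@T).as_rotvec()/1.5
    return np.r_[d,w].round(4)
if __name__=='__main__':
    s,M=state(); print('t',s['time'].__round__(2) if hasattr(s['time'],'__round__') else s['time'],'p',s['ee_pos'].round(4),'phi',np.degrees(np.arctan2(M[1,1],M[0,1])).round(2),'F',s['ft_force'].round(1),'T',s['torque'].round(2),'w',round(s['width'],4),'q',s['joint_positions'].round(2))
    if len(sys.argv)>4: print(row(*map(float,sys.argv[1:5])))
E
python3 go.py .43 .30 .2 90
```

```text
t 0.1 p [0.1417 0.6084 0.2218] phi 76.89 F [ 0.3  0.4 -0.4] T [ 0.03 -0.01  0.  ] w 0.0867 q [-1.36  0.33 -0.06  1.46  0.02  1.35 -0.09]
[ 8.860e-02 -9.398e-01  1.403e+00 -1.525e-01 -0.000e+00  8.000e-04]
```

```bash
R1='0.06 -0.66 0.98 -0.15 0 0'; python3 -m pendant '0.06 -0.66 0.98 -0.15 0 0; 0.06 -0.66 0.98 -0.15 0 0; 0.06 -0.66 0.98 -0.15 0 0; 0.06 -0.66 0.98 -0.15 0 0; 0.06 -0.66 0.98 -0.15 0 0; 0.06 -0.66 0.98 -0.15 0 0; 0.06 -0.66 0.98 -0.15 0 0; 0.06 -0.66 0.98 -0.15 0 0' 1; python3 go.py .43 .1 .15 102.5;python3 go.py .447 -.105 .08 102.5
```

```text
time: 0.9
ee_pos: [0.3434, 0.3918, 0.2074]
eef_rot: [0.002, 0.707, -0.002, 0.707]
ft_force: [-0.1, 0.9, -0.0]
width: 0.0866
t 0.9 p [0.3434 0.3918 0.2074] phi 89.65 F [-0.1  0.9 -0. ] T [ 0.03  0.03 -0.01] w 0.0866 q [-1.01  0.11  0.07  1.76 -0.01  1.27  0.63]
[ 2.2960e-01 -1.1648e+00  3.5370e-01 -1.4950e-01 -2.0000e-04  0.0000e+00]
t 0.9 p [0.3434 0.3918 0.2074] phi 89.65 F [-0.1  0.9 -0. ] T [ 0.03  0.03 -0.01] w 0.0866 q [-1.01  0.11  0.07  1.76 -0.01  1.27  0.63]
[ 5.0960e-01 -1.9844e+00  4.2680e-01 -1.4950e-01 -2.0000e-04  0.0000e+00]
```

```bash
python3 -m pendant '0.2 -1 0.39 -0.15 0 0;0.2 -1 0.39 -0.15 0 0;0.2 -1 0.39 -0.15 0 0;0.2 -1 0.39 -0.15 0 0;0.2 -1 0.39 -0.15 0 0;0.2 -1 0.39 -0.15 0 0;0.2 -1 0.39 -0.15 0 0' ; python3 go.py .4466 -.1045 .07 102.5
```

```text
time: 1.6
ee_pos: [0.4399, 0.1399, 0.1569]
eef_rot: [-0.077, 0.703, 0.077, 0.703]
ft_force: [0.3, -0.2, 0.4]
width: 0.0871
t 1.6 p [0.4399 0.1399 0.1569] phi 102.48 F [ 0.3 -0.2  0.4] T [0.01 0.01 0.01] w 0.0871 q [-0.71  0.01  0.31  1.98 -0.    1.16  1.39]
[ 3.486e-01 -9.599e-01 -1.846e-01 -2.000e-04 -6.000e-04  5.000e-04]
```

```bash
python3 -m pendant '0.3486 -0.9599 -0.1846 0 0 0;0.3486 -0.9599 -0.1846 0 0 0;0.3486 -0.9599 -0.1846 0 0 0;0.3486 -0.9599 -0.1846 0 0 0;0.3486 -0.9599 -0.1846 0 0 0;0.3486 -0.9599 -0.1846 0 0 0;0.3486 -0.9599 -0.1846 0 0 0' ; python3 go.py .4466 -.1045 .003 102.5
```

```text
time: 2.3
ee_pos: [0.4471, -0.1018, 0.0699]
eef_rot: [-0.078, 0.703, 0.078, 0.702]
ft_force: [0.5, 0.3, 0.4]
width: 0.0872
t 2.3 p [ 0.4471 -0.1018  0.0699] phi 102.64 F [0.5 0.3 0.4] T [ 0.08 -0.05 -0.01] w 0.0872 q [-0.41  0.12  0.57  2.08 -0.08  0.96  1.99]
[ 0.2674 -0.01   -0.004   0.0016 -0.0009 -0.    ]
```

```bash
python3 -m pendant '0.18 0 0 0 0 0;0.22 0 0 0 0 0;0.25 0 0 0 0 0;0.2674 0 0 0 0 0;0.2674 0 0 0 0 0;0.2674 0 0 0 0 0' ; python3 go.py .4466 -.1045 .003 102.5
```

```text
time: 2.9
ee_pos: [0.4478, -0.1019, 0.0044]
eef_rot: [-0.078, 0.702, 0.078, 0.703]
ft_force: [-0.5, 0.3, -0.1]
width: 0.087
t 2.9 p [ 0.4478 -0.1019  0.0044] phi 102.69 F [-0.5  0.3 -0.1] T [ 0.05 -0.05  0.03] w 0.087 q [-0.38  0.25  0.55  2.13 -0.18  0.8   2.08]
[ 0.0056 -0.009  -0.007   0.0022  0.0009 -0.    ]
```

```bash
python3 -m pendant '0 0 0 0 0 0;0 0 0 0 0 0;0 0 0 0 0 0;0 0 0 0 0 0;0 0 0 0 0 0;0 0 0 0 0 0;0 0 0 0 0 0;0 0 0 0 0 0' -1 10; python3 go.py .4466 -.1045 .003 102.5
```

```text
time: 3.7
ee_pos: [0.4472, -0.1023, 0.0036]
eef_rot: [-0.078, 0.703, 0.078, 0.703]
ft_force: [0.0, -1.4, 1.6]
width: 0.0498
t 3.7 p [ 0.4472 -0.1023  0.0036] phi 102.67 F [ 0.  -1.4  1.6] T [-0.35 -0.03 -0.02] w 0.0498 q [-0.38  0.25  0.55  2.13 -0.18  0.8   2.08]
[ 0.0022 -0.008  -0.0041  0.0019  0.0001  0.0001]
```

```bash
python3 -m pendant '0 0 0 0 0 0;0 0 0 0 0 0;-0.02 0 0 0 0 0;-0.1 0 0 0 0 0;-0.2 0 0 0 0 0;-0.3 0 0 0 0 0;-0.3 0 0 0 0 0;-0.3 0 0 0 0 0' - 35; python3 go.py .44 .03 .085 70
python3 - <<'E'
from m import *
p,d=vision.camera('scene');cv2.imwrite('pics/s1.png',p)
p,d=vision.camera('top');cv2.imwrite('pics/t1.png',p)
print(cloud('top',d)[215:240:3,340:360:4,2].round(3))
E
```

```text
time: 4.5
ee_pos: [0.447, -0.1017, 0.0784]
eef_rot: [-0.078, 0.703, 0.078, 0.703]
ft_force: [-0.2, 0.9, -2.9]
width: 0.0499
t 4.5 p [ 0.447  -0.1017  0.0784] phi 102.7 F [-0.2  0.9 -2.9] T [ 0.08  0.02 -0.02] w 0.0499 q [-0.43  0.11  0.58  2.08 -0.07  0.97  1.99]
[-2.600e-02  5.202e-01  8.840e-02  3.805e-01  2.000e-04 -5.000e-04]
[[ 0.174  0.17   0.17   0.002  0.283]
 [ 0.171  0.171  0.172 -0.001  0.283]
 [ 0.171  0.171  0.171  0.092  0.28 ]
 [ 0.171  0.171  0.172  0.089  0.251]
 [ 0.173  0.171  0.173  0.092  0.183]
 [ 0.172  0.171  0.171  0.092  0.091]
 [ 0.171  0.17   0.172  0.19   0.188]
 [ 0.19   0.19   0.191  0.192  0.165]
 [ 0.189  0.171  0.172  0.172  0.165]]
```

```bash
python3 -m pendant '-0.13 0.52 0.09 0.38 0 0;-0.13 0.52 0.09 0.38 0 0;-0.13 0.52 0.09 0.38 0 0;-0.13 0.52 0.09 0.38 0 0;-0.13 0.52 0.09 0.38 0 0;-0.13 0.52 0.09 0.38 0 0' ; python3 go.py .4285 .162 .11 38.5
```

```text
time: 5.2
ee_pos: [0.4398, 0.03, 0.11]
eef_rot: [0.122, 0.697, -0.123, 0.696]
ft_force: [0.2, -0.0, -3.6]
width: 0.0492
t 5.2 p [0.4398 0.03   0.11  ] phi 70.04 F [ 0.2 -0.  -3.6] T [-0.    0.07 -0.01] w 0.0492 q [-0.63  0.01  0.47  2.08 -0.01  1.05  1.06]
[-2.000e-04  4.807e-01 -2.227e-01  3.670e-01 -8.000e-04  1.100e-03]
```

```bash
python3 -m pendant '0 0.48 -0.223 0.367 0 0;0 0.48 -0.223 0.367 0 0;0 0.48 -0.223 0.367 0 0;0 0.48 -0.223 0.367 0 0;0 0.48 -0.223 0.367 0 0;0 0.48 -0.223 0.367 0 0' ; python3 go.py .4285 .162 .0268 38.5
```

```text
time: 5.8
ee_pos: [0.429, 0.16, 0.1103]
eef_rot: [0.306, 0.638, -0.307, 0.637]
ft_force: [-0.2, -0.8, -2.9]
width: 0.0494
t 5.8 p [0.429  0.16   0.1103] phi 38.7 F [-0.2 -0.8 -2.9] T [-0.09  0.02  0.  ] w 0.0494 q [-0.79  0.06  0.34  2.04 -0.02  1.05  0.24]
[ 3.34e-01  3.80e-03 -7.50e-03  2.30e-03  1.00e-04  1.10e-03]
```

```bash
python3 -m pendant '0.2 0 0 0 0 0;0.33 0.004 -0.006 0.002 0 0;0.33 0.004 -0.006 0.002 0 0;0.33 0.004 -0.006 0.002 0 0;0.33 0.004 -0.006 0.002 0 0' ; python3 go.py .4285 .162 .0268 38.5
python3 - <<'E'
from m import *
p,d=vision.camera('scene')
q,e=vision.camera('top')
np.save('pics/t2.npy',e)
a=cv2.resize(p[160:280,170:330],None,fx=3.4,fy=3.4,interpolation=cv2.INTER_CUBIC)[:, :420]
b=cv2.resize(q[180:270,205:300],None,fx=3.9,fy=3.9,interpolation=cv2.INTER_CUBIC)
o=np.zeros((max(len(a),len(b)),a.shape[1]+b.shape[1],3),np.uint8);o[:len(a),:a.shape[1]]=a;o[:len(b),a.shape[1]:]=b
cv2.imwrite('pics/v2.png',o);print(o.shape)
E
```

```text
time: 6.3
ee_pos: [0.4304, 0.1632, 0.0303]
eef_rot: [0.309, 0.636, -0.307, 0.637]
ft_force: [0.5, -0.1, -2.0]
width: 0.0495
t 6.3 p [0.4304 0.1632 0.0303] phi 38.33 F [ 0.5 -0.1 -2. ] T [-0.02  0.03  0.  ] w 0.0495 q [-0.77  0.19  0.34  2.1  -0.08  0.86  0.28]
[ 0.014  -0.009  -0.0009 -0.002   0.0002 -0.0017]
(408, 790, 3)
```

View pics/v2.png

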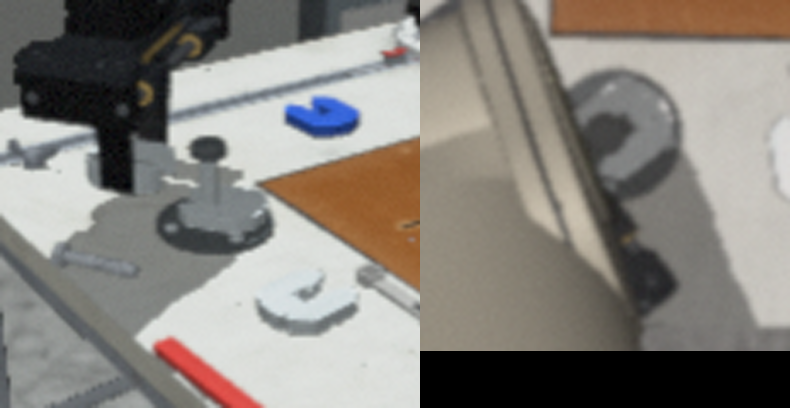

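```bash
python3 -m pendant '0.01 0 0 0 0 0;0.01 0 0 0 0 0;0.01 0 0 0 0 0' ; python3 go.py .4285 .162 .0268 38.5
```

```text
time: 6.7
ee_pos: [0.429, 0.1633, 0.0262]
eef_rot: [0.308, 0.636, -0.308, 0.636]
ft_force: [0.0, -0.7, -2.6]
width: 0.0501
t 6.7 p [0.429  0.1633 0.0262] phi 38.32 F [ 0.  -0.7 -2.6] T [-0.09 -0.01 -0.01] w 0.0501 q [-0.77  0.19  0.34  2.11 -0.08  0.85  0.28]
[-0.0024 -0.0048  0.0028 -0.0021 -0.0001 -0.0001]
```

```bash
python3 -m pendant '0 0 0.02 0 0 0;0 0 0.04 0 0 0;0 0 0.06 0 0 0;0 0 0.08 0 0 0;0 0 0.1 0 0 0;0 0 0.12 0 0 0;0 0 0.13 0 0 0;0 0 0.14 0 0 0'; python3 -m pendant '0 0 0.006 0 0 0;0 0 0.012 0 0 0;0 0 0.016 0 0 0;0 0 0.016 0 0 0'; python3 go.py .4627 .1188 .0268 38.5
```

```text
time: 7.5
ee_pos: [0.4508, 0.1356, 0.026]
eef_rot: [0.308, 0.636, -0.308, 0.636]
ft_force: [-0.2, -0.1, -2.5]
width: 0.0495
time: 7.9
ee_pos: [0.4528, 0.1326, 0.0259]
eef_rot: [0.308, 0.637, -0.308, 0.636]
ft_force: [-1.5, -0.2, -3.8]
width: 0.0497
t 7.9 p [0.4528 0.1326 0.0259] phi 38.31 F [-1.5 -0.2 -3.8] T [-0.14  0.44 -0.03] w 0.0497 q [-0.71  0.22  0.36  2.08 -0.1   0.86  0.38]
[-0.0038 -0.003   0.0678 -0.0023 -0.0003  0.0005]
```

```bash
python3 -m pendant '0 -0.003 0 0 0 0;0 -0.003 0.006 0 0 0;0 -0.003 0.012 0 0 0;0 -0.003 0.016 0 0 0;0 -0.003 0.016 0 0 0'; python3 go.py .4627 .1188 .0268 38.5
```

```text
time: 8.4
ee_pos: [0.4553, 0.1289, 0.0261]
eef_rot: [0.308, 0.636, -0.308, 0.636]
ft_force: [0.0, -0.7, -2.2]
width: 0.0497
t 8.4 p [0.4553 0.1289 0.0261] phi 38.29 F [ 0.  -0.7 -2.2] T [-0.03  0.03 -0.03] w 0.0497 q [-0.71  0.22  0.37  2.07 -0.11  0.86  0.39]
[-0.0028 -0.0019  0.0499 -0.0025  0.0001 -0.0002]
```

```bash
python3 -m pendant '0 0 0.008 0 0 0;0 0 0.016 0 0 0;0 0 0.024 0 0 0;0 0 0.03 0 0 0;0 0 0.03 0 0 0'; python3 go.py .4627 .1188 .0268 38.5
```

```text
time: 8.9
ee_pos: [0.4599, 0.1229, 0.026]
eef_rot: [0.308, 0.636, -0.308, 0.636]
ft_force: [-0.4, -1.0, -1.9]
width: 0.0496
t 8.9 p [0.4599 0.1229 0.026 ] phi 38.28 F [-0.4 -1.  -1.9] T [-0.04  0.02  0.06] w 0.0496 q [-0.69  0.23  0.37  2.07 -0.11  0.86  0.41]
[-0.0031 -0.0014  0.0198 -0.0026  0.     -0.0001]
```

```bash
python3 -m pendant '0 0 0.004 0 0 0;0 0 0.008 0 0 0;0 0 0.012 0 0 0;0 0 0.016 0 0 0;0 0 0.016 0 0 0'; python3 -m pendant '0 0 0.002 0 0 0;0 0 0.004 0 0 0;0 0 0.004 0 0 0';python3 -m pendant '0 0 0.002 0 0 0;0 0 0.004 0 0 0;0 0 0.004 0 0 0'; python3 go.py .4627 .1188 .0268 38.5
```

```text
time: 9.4
ee_pos: [0.4623, 0.1199, 0.026]
eef_rot: [0.308, 0.636, -0.308, 0.636]
ft_force: [0.5, -0.2, -2.1]
width: 0.0496
time: 9.7
ee_pos: [0.4628, 0.1192, 0.026]
eef_rot: [0.308, 0.636, -0.308, 0.636]
ft_force: [-0.3, 0.4, -2.5]
width: 0.0494
time: 10.0
ee_pos: [0.4635, 0.1184, 0.026]
eef_rot: [0.308, 0.636, -0.308, 0.636]
ft_force: [0.7, 0.4, -2.8]
width: 0.0495
t 10.0 p [0.4635 0.1184 0.026 ] phi 38.3 F [ 0.7  0.4 -2.8] T [-0.1  -0.03  0.02] w 0.0495 q [-0.69  0.24  0.37  2.06 -0.11  0.86  0.42]
[-0.0031 -0.0015 -0.0032 -0.0023 -0.     -0.0001]
```

```bash
for i in 1; do python3 -m pendant '0 0 0.002 0 0 0;0 0 0.004 0 0 0;0 0 0.004 0 0 0';python3 -m pendant '0 0 0.002 0 0 0;0 0 0.004 0 0 0;0 0 0.004 0 0 0'; done; python3 go.py .4627 .1188 .0268 38.5
```

```text
time: 10.3
ee_pos: [0.4642, 0.1176, 0.0261]
eef_rot: [0.308, 0.636, -0.308, 0.636]
ft_force: [0.7, 0.8, -2.3]
width: 0.0498
time: 10.6
ee_pos: [0.4644, 0.1173, 0.026]
eef_rot: [0.308, 0.637, -0.308, 0.636]
ft_force: [-2.8, 2.2, -1.7]
width: 0.0498
t 10.6 p [0.4644 0.1173 0.026 ] phi 38.32 F [-2.8  2.2 -1.7] T [ 0.53  0.5  -0.05] w 0.0498 q [-0.68  0.24  0.37  2.06 -0.11  0.86  0.43]
[-0.0032 -0.0015 -0.0089 -0.0021 -0.0005  0.0001]
```

```bash
python3 -m pendant '0 0 0.001 0 0 0;0 0 0.001 0 0 0'; python3 -m pendant '0.003 0 0 0 0 0;0.006 0 0 0 0 0;0.006 0 0 0 0 0'; python3 -m pendant '0.002 0 0 0 0 0;0.002 0 0 0 0 0'; python3 go.py
```

```text
time: 10.8
ee_pos: [0.4644, 0.1172, 0.026]
eef_rot: [0.308, 0.637, -0.308, 0.636]
ft_force: [-4.0, 3.9, -1.1]
width: 0.0496
time: 11.1
ee_pos: [0.4645, 0.1173, 0.0246]
eef_rot: [0.308, 0.637, -0.308, 0.636]
ft_force: [-2.8, 4.5, -0.5]
width: 0.0498
time: 11.3
ee_pos: [0.4645, 0.1173, 0.0241]
eef_rot: [0.308, 0.637, -0.308, 0.636]
ft_force: [-3.9, 4.0, 0.3]
width: 0.0495
t 11.3 p [0.4645 0.1173 0.0241] phi 38.33 F [-3.9  4.   0.3] T [ 0.8   0.79 -0.01] w 0.0495 q [-0.68  0.24  0.37  2.06 -0.12  0.86  0.43]
```

```bash
python3 -m pendant '0.002 0 -0.001 0 0 0;0.002 0 -0.001 0 0 0'; python3 -m pendant '0.002 0 0 0 0 0;0.002 0 0 0 0 0'; python3 -m pendant '0.001 0 0 0 0 0;0.001 0 0 0 0 0';  python3 go.py
```

```text
time: 11.5
ee_pos: [0.4645, 0.1173, 0.0236]
eef_rot: [0.308, 0.637, -0.308, 0.636]
ft_force: [-3.9, 4.1, 0.7]
width: 0.0496
time: 11.7
ee_pos: [0.4645, 0.1174, 0.0236]
eef_rot: [0.308, 0.637, -0.308, 0.636]
ft_force: [-7.1, 3.7, 8.0]
width: 0.0496
time: 11.9
ee_pos: [0.4645, 0.1174, 0.0235]
eef_rot: [0.308, 0.637, -0.308, 0.636]
ft_force: [-8.6, 2.0, 12.7]
width: 0.0496
t 11.9 p [0.4645 0.1174 0.0235] phi 38.32 F [-8.6  2.  12.7] T [ 0.46  1.87 -0.02] w 0.0496 q [-0.68  0.24  0.37  2.06 -0.12  0.86  0.43]
```

```bash
python3 -m pendant '-0.0022 0 0 0 0 0;-0.0022 0 0 0 0 0' - 10; python3 -m pendant '0 0 0 0 0 0;0 0 0 0 0 0' -0.05 5;  python3 -m pendant '0 0 0 0 0 0;0 0 0 0 0 0;0 0 0 0 0 0' 0.25; python3 go.py
```

```text
time: 12.1
ee_pos: [0.4645, 0.1173, 0.0235]
eef_rot: [0.308, 0.637, -0.308, 0.636]
ft_force: [-3.9, 3.2, 2.3]
width: 0.0498
time: 12.3
ee_pos: [0.4646, 0.1173, 0.0236]
eef_rot: [0.308, 0.637, -0.308, 0.636]
ft_force: [-4.1, 3.5, 3.1]
width: 0.0501
time: 12.6
ee_pos: [0.4651, 0.1165, 0.0235]
eef_rot: [0.309, 0.636, -0.308, 0.637]
ft_force: [0.5, 0.4, -0.1]
width: 0.0538
t 12.6 p [0.4651 0.1165 0.0235] phi 38.28 F [ 0.5  0.4 -0.1] T [-0.03  0.04  0.04] w 0.0538 q [-0.68  0.24  0.37  2.06 -0.12  0.86  0.43]
```

```bash
python3 -m pendant '0 0 0 0 0 0;0 0 0 0 0 0;-0.1 0 0 0 0 0;-0.2 0 0 0 0 0;-0.35 0 0 0 0 0;-0.42 0 0 0 0 0;-0.42 0 0 0 0 0' 1; python3 go.py .455 .05 .12 -28;python3 go.py .455 -.0036 .12 -81
```

```text
time: 13.3
ee_pos: [0.4663, 0.1174, 0.1309]
eef_rot: [0.31, 0.635, -0.307, 0.637]
ft_force: [1.2, 0.1, -0.9]
width: 0.0865
t 13.3 p [0.4663 0.1174 0.1309] phi 38.3 F [ 1.2  0.1 -0.9] T [-0.05 -0.    0.04] w 0.0865 q [-0.71  0.08  0.39  1.97 -0.04  1.09  0.36]
[ 0.0427 -0.2027  0.1836  0.7714 -0.0014 -0.0031]
t 13.3 p [0.4663 0.1174 0.1309] phi 38.3 F [ 1.2  0.1 -0.9] T [-0.05 -0.    0.04] w 0.0865 q [-0.71  0.08  0.39  1.97 -0.04  1.09  0.36]
[ 0.0422 -0.3356  0.3519  1.3881 -0.003  -0.0025]
```

```bash
python3 -m pendant '0.04 -0.3 0.32 0.77 0 0;0.04 -0.3 0.32 0.77 0 0;0.04 -0.3 0.32 0.77 0 0;0.04 -0.3 0.32 0.77 0 0;0.04 -0.3 0.32 0.77 0 0;0.04 -0.3 0.32 0.77 0 0;0.04 -0.3 0.32 0.77 0 0;0.04 -0.3 0.32 0.77 0 0' ; python3 go.py .455 -.0018 .07 -81
```

```text
time: 14.1
ee_pos: [0.4548, 0.0074, 0.1173]
eef_rot: [-0.606, -0.363, 0.607, -0.363]
ft_force: [-0.6, 1.1, -0.4]
width: 0.0872
t 14.1 p [0.4548 0.0074 0.1173] phi -28.22 F [-0.6  1.1 -0.4] T [-0.11  0.14  0.  ] w 0.0872 q [-0.62  0.04  0.52  2.05 -0.02  1.07 -0.58]
[1.891e-01 1.820e-02 3.210e-02 6.141e-01 9.000e-04 3.000e-04]
```

```bash
python3 -m pendant '0.05 0.018 0.032 0.614 0 0;0.1 0.018 0.032 0.614 0 0;0.19 0.018 0.032 0.614 0 0;0.19 0.018 0.032 0.614 0 0;0.19 0.018 0.032 0.614 0 0;0.19 0.018 0.032 0.614 0 0;0.19 0.018 0.032 0.614 0 0' ; python3 go.py .455 -.0018 .003 -81
python3 - <<'E'
from m import *
q,e=vision.camera('top');np.save('pics/t3.npy',e)
p,d=vision.camera('scene')
a=cv2.resize(p[160:280,170:330],None,fx=3.4,fy=3.4,interpolation=cv2.INTER_CUBIC)[:, :420]
b=cv2.resize(q[180:270,205:300],None,fx=3.9,fy=3.9,interpolation=cv2.INTER_CUBIC)
o=np.zeros((max(len(a),len(b)),a.shape[1]+b.shape[1],3),np.uint8);o[:len(a),:a.shape[1]]=a;o[:len(b),a.shape[1]:]=b
cv2.imwrite('pics/v3.png',o)
E
```

```text
time: 14.8
ee_pos: [0.455, -0.0017, 0.0699]
eef_rot: [-0.704, -0.056, 0.705, -0.057]
ft_force: [-0.1, 0.1, -0.1]
width: 0.0868
t 14.8 p [ 0.455  -0.0017  0.0699] phi -80.82 F [-0.1  0.1 -0.1] T [-0.08  0.11  0.05] w 0.0868 q [-0.65  0.12  0.58  2.09 -0.08  0.96 -1.43]
[ 2.676e-01  1.000e-04 -3.000e-04  2.100e-03  9.000e-04 -3.000e-04]
```

View pics/v3.png

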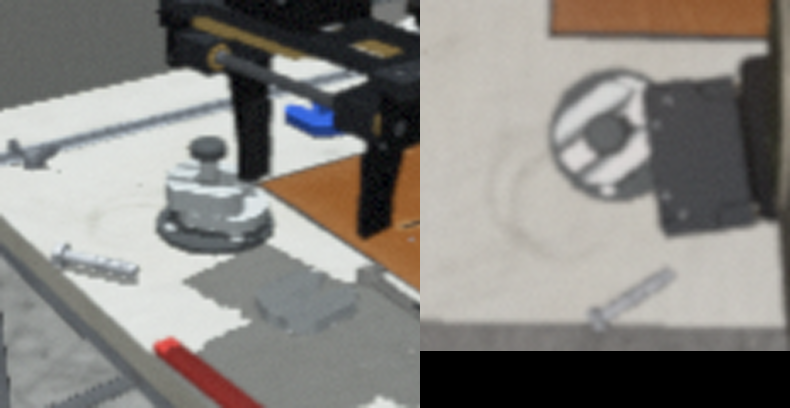

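Run:
```python
import sys
from m import *
np.set_printoptions(threshold=sys.maxsize,linewidth=250,suppress=True)
Z=cloud('top',np.load('pics/t3.npy'))[...,2]
print((Z[196:232,236:272]*1000).round().astype(int))
```

```text
[[  1   1   0   2   1   0   1   1  -2  -2   2   0  -1   1   3   2  -1  -2  -2   2   0   0   1   0  -1   1  -2  -1   3   1   0   1   0  -2   0   2]
 [  1  -1   0   2   1   1   1  -1   0   1   1   0  -5   0   0   0  -2   0  -1   3  -3  -2   0   1   1  -1   0  -1   0   0   4   2  -4  -2   2   1]
 [  1  -2  -2   1   1   1   0   1  -1  -5  -1   0  -1  -2   2   4   5   4   7   6   8   6   6   5   1   0   2  -1   1   1   2  -1  -2   3   2   0]
 [ -2   2  -2  -1  -2   2  -1   0  -2   1  -1  -1   3   3   4   6   7   3 909   6   9   7   8   3   5   5   3  -2  -2  -2  -1  -1  -2   0  -2  -1]
 [  1  -1   0   1   4  -1   2   1   3  -3   4   3   4   4   3   2   4   6   8  20  19  19  20  16  22   3   5   7   6   1   1  -2   1   0   0   0]
 [ -1   1   0   1   0  -5   1   1   0   5   4   9   8   5   7   4  35  33  35  37  18  21  19  20  21  20  21   6   5 183 182 185 184 184 183 181]
 [  0   1  -1   0  -3   0   1  -2   5   6   6   6   5   4   7  37  37  35  35  38  35  34  36  18  19  21  19 182 184 182 182 181 182 183 186 185]
 [ -1   0  -3   1  -2   1  -2   1   3   5   4   2   5  33  37  38  34  
[... 3492 characters left out ...]
 3   3   6   4   1   5  35  38  33  36  36   6   7   8   5   6   7   7   7   5   4 181 181 183 183 182 183 183]
 [  0   0   0   3   0  -1  -1  -2   0   4   3   5   5   7   6   9   9  10   6   4   5   5   7   5   7   5   3   8   4 181 182 182 183 183 180 182]
 [  0   0  -3  -1  -4   0  -3  -1   0   2  -1   5   6   4   6   4   6   7   9   5   5   3   9   6   7   8   4   4  -3   2 183 184 183 182 182 181]
 [  1  -2   1   1  -2   1   0   2  -2   1  -3   0   0   5   5   5   5   6   5   7   4   5   2   5   4   5  -1  -2  -1   0 181 180 181 181 182 182]
 [ -4   1   0   1   0   0  -2  -2   0   2  -1  -2   1   1   0  -1   5   2   6   5   5   6   5  -2   0  -1   2   1   2  -4 180 181 182 180 183 185]]
```

```bash
python3 -m pendant '0.15 0 0 0 0 0;0.22 0 0 0 0 0;0.25 0 0 0 0 0;0.2676 0 0 0 0 0;0.2676 0 0 0 0 0;0.2676 0 0 0 0 0'; python3 -m pendant '0 0 0 0 0 0;0 0 0 0 0 0;0 0 0 0 0 0;0 0 0 0 0 0;0 0 0 0 0 0;0 0 0 0 0 0;0 0 0 0 0 0' -1 10; python3 go.py
```

```text
time: 15.5
ee_pos: [0.4562, -0.0015, 0.0046]
eef_rot: [0.705, 0.058, -0.704, 0.058]
ft_force: [0.4, -0.1, -0.2]
width: 0.0874
time: 16.2
ee_pos: [0.4557, -0.0016, 0.0039]
eef_rot: [0.705, 0.058, -0.705, 0.058]
ft_force: [0.1, 0.4, 0.4]
width: 0.0499
t 16.2 p [ 0.4557 -0.0016  0.0039] phi -80.65 F [0.1 0.4 0.4] T [-0.03  0.2   0.02] w 0.0499 q [-0.61  0.25  0.56  2.14 -0.18  0.8  -1.34]
```

```bash
python3 -m pendant '0 0 0 0 0 0;0 0 0 0 0 0;-0.02 0 0 0 0 0;-0.15 0 0 0 0 0;-0.3 0 0 0 0 0;-0.46 0 0 0 0 0;-0.46 0 0 0 0 0;-0.46 0 0 0 0 0' - 35; python3 go.py .4983 .0745 .11 -21
```

```text
time: 17.0
ee_pos: [0.4559, -0.0013, 0.1194]
eef_rot: [0.705, 0.058, -0.704, 0.057]
ft_force: [-0.2, 0.4, -1.8]
width: 0.0495
t 17.0 p [ 0.4559 -0.0013  0.1194] phi -80.63 F [-0.2  0.4 -1.8] T [-0.06  0.27  0.  ] w 0.0495 q [-0.68  0.03  0.6   2.05 -0.02  1.07 -1.48]
[ 0.0383 -0.2716 -0.2166 -0.6939 -0.0013 -0.    ]
```

```bash
python3 -m pendant '0.03 -0.27 -0.217 -0.7 0 0;0.03 -0.27 -0.217 -0.7 0 0;0.03 -0.27 -0.217 -0.7 0 0;0.03 -0.27 -0.217 -0.7 0 0;0.03 -0.27 -0.217 -0.7 0 0;0.03 -0.27 -0.217 -0.7 0 0;0.03 -0.27 -0.217 -0.7 0 0;0.03 -0.27 -0.217 -0.7 0 0'; python3 go.py .4983 .0745 .08 38.4
```

```text
time: 17.8
ee_pos: [0.4971, 0.0735, 0.1097]
eef_rot: [-0.579, -0.404, 0.582, -0.404]
ft_force: [0.7, 1.0, -2.0]
width: 0.0497
t 17.8 p [0.4971 0.0735 0.1097] phi -20.35 F [ 0.7  1.  -2. ] T [-0.14  0.1  -0.04] w 0.0497 q [-0.66  0.17  0.46  1.94 -0.08  1.06 -0.52]
[ 1.189e-01  3.300e-03 -5.800e-03 -6.836e-01  4.000e-04  2.100e-03]
```

```bash
python3 -m pendant '0.119 0 0 -0.684 0 0;0.119 0 0 -0.684 0 0;0.119 0 0 -0.684 0 0;0.119 0 0 -0.684 0 0;0.119 0 0 -0.684 0 0;0.119 0 0 -0.684 0 0;0.119 0 0 -0.684 0 0;0.119 0 0 -0.684 0 0'; python3 go.py .4983 .0745 .0415 38.4
```

```text
time: 18.6
ee_pos: [0.4975, 0.0736, 0.0806]
eef_rot: [0.309, 0.636, -0.309, 0.636]
ft_force: [-0.1, 0.4, -2.0]
width: 0.0492
t 18.6 p [0.4975 0.0736 0.0806] phi 38.16 F [-0.1  0.4 -2. ] T [-0.1  -0.02 -0.07] w 0.0492 q [-0.55  0.2   0.34  1.96 -0.08  1.    0.5 ]
[ 0.1566  0.0049 -0.0008 -0.0028 -0.0005  0.0011]
```

```bash
python3 -m pendant '0.08 0.004 0 -0.003 0 0;0.13 0.004 0 -0.003 0 0;0.154 0.004 0 -0.003 0 0;0.154 0.004 0 -0.003 0 0;0.154 0.004 0 -0.003 0 0;0.154 0.004 0 -0.003 0 0'; python3 go.py .4983 .0745 .042 38.4
```

```text
time: 19.2
ee_pos: [0.4994, 0.0746, 0.0438]
eef_rot: [0.307, 0.637, -0.307, 0.637]
ft_force: [-0.1, -0.4, -1.7]
width: 0.0493
t 19.2 p [0.4994 0.0746 0.0438] phi 38.52 F [-0.1 -0.4 -1.7] T [-0.09 -0.02  0.06] w 0.0493 q [-0.54  0.26  0.33  1.98 -0.11  0.92  0.52]
[ 0.007  -0.0036 -0.0026  0.0013  0.0002 -0.0006]
```

```bash
python3 -m pendant '0 -0.003 -0.02 0 0 0;0 -0.003 -0.04 0 0 0;0 -0.003 -0.06 0 0 0;0 -0.003 -0.08 0 0 0;0 -0.003 -0.1 0 0 0;0 -0.003 -0.12 0 0 0;0 -0.003 -0.12 0 0 0'; python3 go.py .4634 .1184 .042 38.4; python3 -m pendant '0 0 -0.008 0 0 0;0 0 -0.016 0 0 0;0 0 -0.024 0 0 0;0 0 -0.032 0 0 0;0 0 -0.032 0 0 0';python3 go.py .4634 .1184 .042 38.4
```

```text
time: 19.9
ee_pos: [0.4792, 0.0982, 0.0431]
eef_rot: [0.307, 0.637, -0.306, 0.637]
ft_force: [0.2, -1.4, -1.6]
width: 0.0494
t 19.9 p [0.4792 0.0982 0.0431] phi 38.62 F [ 0.2 -1.4 -1.6] T [-0.12 -0.   -0.04] w 0.0494 q [-0.58  0.23  0.32  2.02 -0.09  0.91  0.46]
[ 0.0046  0.0009 -0.1025  0.0025 -0.0003 -0.    ]
time: 20.4
ee_pos: [0.4746, 0.104, 0.0432]
eef_rot: [0.307, 0.637, -0.307, 0.637]
ft_force: [0.7, 0.3, -1.0]
width: 0.0496
t 20.4 p [0.4746 0.104  0.0432] phi 38.57 F [ 0.7  0.3 -1. ] T [-0.09 -0.02 -0.01] w 0.0496 q [-0.59  0.22  0.31  2.03 -0.09  0.91  0.44]
[ 0.0048  0.0011 -0.073   0.002  -0.0001 -0.    ]
```

```bash
python3 -m pendant '0.004 0 -0.008 0 0 0;0.004 0 -0.016 0 0 0;0.004 0 -0.024 0 0 0;0.004 0 -0.024 0 0 0';python3 -m pendant '0 0 -0.008 0 0 0;0 0 -0.016 0 0 0;0 0 -0.024 0 0 0;0 0 -0.028 0 0 0;0 0 -0.028 0 0 0';python3 go.py .4634 .1184 .042 38.4
```

```text
time: 20.8
ee_pos: [0.4708, 0.1087, 0.0422]
eef_rot: [0.307, 0.637, -0.307, 0.637]
ft_force: [0.2, 0.0, -1.7]
width: 0.0498
time: 21.3
ee_pos: [0.4665, 0.1141, 0.0422]
eef_rot: [0.307, 0.637, -0.307, 0.637]
ft_force: [-0.4, -0.1, -1.5]
width: 0.0496
t 21.3 p [0.4665 0.1141 0.0422] phi 38.58 F [-0.4 -0.1 -1.5] T [-0.11 -0.05  0.05] w 0.0496 q [-0.61  0.21  0.3   2.04 -0.08  0.9   0.41]
[ 0.0008  0.001  -0.0212  0.0021 -0.0001 -0.0001]
```

```bash
python3 -m pendant '0 0 -0.004 0 0 0;0 0 -0.008 0 0 0;0 0 -0.012 0 0 0;0 0 -0.012 0 0 0';python3 -m pendant '0 0 -0.002 0 0 0;0 0 -0.004 0 0 0;0 0 -0.004 0 0 0';python3 -m pendant '0 0 -0.002 0 0 0;0 0 -0.003 0 0 0;0 0 -0.003 0 0 0';python3 go.py .4634 .1184 .042 38.4
```

```text
time: 21.7
ee_pos: [0.4647, 0.1164, 0.0422]
eef_rot: [0.307, 0.637, -0.307, 0.637]
ft_force: [-0.8, -0.2, -1.6]
width: 0.0494
time: 22.0
ee_pos: [0.4641, 0.1171, 0.0422]
eef_rot: [0.307, 0.637, -0.307, 0.637]
ft_force: [0.2, 0.4, -1.4]
width: 0.0492
time: 22.3
ee_pos: [0.4636, 0.1176, 0.0422]
eef_rot: [0.307, 0.637, -0.307, 0.637]
ft_force: [0.4, 0.5, -2.0]
width: 0.0489
t 22.3 p [0.4636 0.1176 0.0422] phi 38.56 F [ 0.4  0.5 -2. ] T [-0.09 -0.01 -0.  ] w 0.0489 q [-0.62  0.2   0.3   2.05 -0.08  0.9   0.4 ]
[ 0.0008  0.0011 -0.0029  0.0019 -0.     -0.0001]
```

```bash
python3 -m pendant '0 0 -0.002 0 0 0;0 0 -0.003 0 0 0;0 0 -0.003 0 0 0';python3 -m pendant '0 0 -0.002 0 0 0;0 0 -0.003 0 0 0;0 0 -0.003 0 0 0';python3 go.py .4634 .1184 .042 38.4
```

```text
time: 22.6
ee_pos: [0.4632, 0.1182, 0.0422]
eef_rot: [0.307, 0.637, -0.307, 0.637]
ft_force: [0.4, -0.1, -1.5]
width: 0.0489
time: 22.9
ee_pos: [0.4627, 0.1188, 0.0422]
eef_rot: [0.307, 0.637, -0.307, 0.637]
ft_force: [-0.7, 0.6, -2.3]
width: 0.0495
t 22.9 p [0.4627 0.1188 0.0422] phi 38.56 F [-0.7  0.6 -2.3] T [-0.07  0.05  0.  ] w 0.0495 q [-0.62  0.2   0.3   2.05 -0.08  0.9   0.39]
[ 0.0008  0.0011  0.003   0.0019 -0.0001 -0.0001]
```

```bash
python3 -m pendant '0 0 -0.002 0 0 0;0 0 -0.003 0 0 0;0 0 -0.003 0 0 0';python3 go.py .4634 .1184 .042 38.4
```

```text
time: 23.2
ee_pos: [0.4622, 0.1194, 0.0422]
eef_rot: [0.307, 0.637, -0.307, 0.637]
ft_force: [-0.3, 0.8, -2.7]
width: 0.0494
t 23.2 p [0.4622 0.1194 0.0422] phi 38.56 F [-0.3  0.8 -2.7] T [-0.1  -0.03 -0.  ] w 0.0494 q [-0.62  0.2   0.3   2.05 -0.08  0.9   0.39]
[ 0.0007  0.0012  0.0062  0.0019 -0.0001 -0.    ]
```

```bash
python3 -m pendant '0 0 -0.002 0 0 0;0 0 -0.003 0 0 0;0 0 -0.003 0 0 0';python3 -m pendant '0 0 -0.002 0 0 0;0 0 -0.002 0 0 0';python3 go.py .4634 .1184 .042 38.4
```

```text
time: 23.5
ee_pos: [0.4618, 0.12, 0.0422]
eef_rot: [0.307, 0.637, -0.307, 0.637]
ft_force: [-0.7, -0.3, -2.8]
width: 0.0496
time: 23.7
ee_pos: [0.4614, 0.1204, 0.0422]
eef_rot: [0.307, 0.637, -0.307, 0.637]
ft_force: [-0.1, 1.2, -0.8]
width: 0.0494
t 23.7 p [0.4614 0.1204 0.0422] phi 38.56 F [-0.1  1.2 -0.8] T [-0.06 -0.01 -0.01] w 0.0494 q [-0.62  0.2   0.3   2.05 -0.08  0.9   0.39]
[ 0.0007  0.0012  0.0111  0.0019 -0.0001 -0.    ]
```

```bash
python3 -m pendant '0 0 -0.002 0 0 0;0 0 -0.002 0 0 0';python3 -m pendant '0 0 -0.002 0 0 0;0 0 -0.002 0 0 0';python3 go.py .4634 .1184 .042 38.4
```

```text
time: 23.9
ee_pos: [0.4611, 0.1208, 0.0422]
eef_rot: [0.307, 0.637, -0.307, 0.637]
ft_force: [0.5, 0.4, -1.3]
width: 0.0491
time: 24.1
ee_pos: [0.4608, 0.1212, 0.0422]
eef_rot: [0.307, 0.637, -0.307, 0.637]
ft_force: [-0.3, 0.9, -2.0]
width: 0.0493
t 24.1 p [0.4608 0.1212 0.0422] phi 38.56 F [-0.3  0.9 -2. ] T [-0.08 -0.04 -0.02] w 0.0493 q [-0.63  0.2   0.3   2.05 -0.07  0.9   0.39]
[ 0.0007  0.0012  0.0151  0.0019 -0.0001 -0.    ]
```

```bash
python3 -m pendant '0 0 -0.002 0 0 0;0 0 -0.002 0 0 0';python3 -m pendant '0 0 -0.002 0 0 0;0 0 -0.002 0 0 0';python3 -m pendant '0 0 -0.002 0 0 0;0 0 -0.002 0 0 0';python3 go.py .4634 .1184 .042 38.4
```

```text
time: 24.3
ee_pos: [0.4605, 0.1216, 0.0422]
eef_rot: [0.307, 0.637, -0.307, 0.637]
ft_force: [0.2, 1.0, -0.9]
width: 0.0493
time: 24.5
ee_pos: [0.4602, 0.122, 0.0422]
eef_rot: [0.307, 0.637, -0.307, 0.637]
ft_force: [-0.4, -0.2, -1.5]
width: 0.0493
time: 24.7
ee_pos: [0.4598, 0.1224, 0.0422]
eef_rot: [0.307, 0.637, -0.307, 0.637]
ft_force: [0.8, 0.4, -1.8]
width: 0.0491
t 24.7 p [0.4598 0.1224 0.0422] phi 38.56 F [ 0.8  0.4 -1.8] T [-0.09 -0.02 -0.  ] w 0.0491 q [-0.63  0.2   0.3   2.05 -0.07  0.9   0.38]
[ 0.0007  0.0012  0.0213  0.0019 -0.0001 -0.    ]
```

```bash
python3 -m pendant '0 0 -0.002 0 0 0;0 0 -0.002 0 0 0';python3 -m pendant '0 0 -0.002 0 0 0;0 0 -0.002 0 0 0'
python3 - <<'E'
from m import *
q,e=vision.camera('top');p,d=vision.camera('scene')
a=cv2.resize(p[180:260,190:290],None,fx=4.4,fy=4.4,interpolation=cv2.INTER_CUBIC)
b=cv2.resize(q[185:245,220:300],None,fx=4.4,fy=4.4,interpolation=cv2.INTER_CUBIC)
o=np.zeros((max(len(a),len(b)),a.shape[1]+b.shape[1],3),np.uint8);o[:len(a),:a.shape[1]]=a;o[:len(b),a.shape[1]:]=b
cv2.imwrite('pics/v4.png',o);print(o.shape)
E
```

```text
time: 24.9
ee_pos: [0.4596, 0.1228, 0.0422]
eef_rot: [0.307, 0.637, -0.307, 0.637]
ft_force: [-0.5, 0.4, -1.7]
width: 0.0492
time: 25.1
ee_pos: [0.4595, 0.1229, 0.0422]
eef_rot: [0.307, 0.637, -0.307, 0.637]
ft_force: [1.2, -0.6, -1.8]
width: 0.0493
(352, 792, 3)
```

View pics/v4.png

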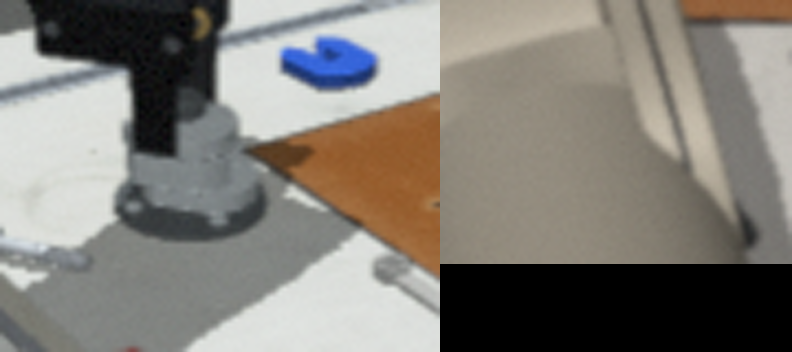

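The thin spacer is level over the pile, with the stem and head inside the fingers. The last step moved less than commanded and gave about 1 N, so contact is starting. I'll confirm that with a gentle push.

```bash
python3 -m pendant '0 0 -0.001 0 0 0;0 0 -0.001 0 0 0';python3 -m pendant '0 0 -0.001 0 0 0;0 0 -0.001 0 0 0';python3 -m pendant '0.004 0 0 0 0 0;0.007 0 0 0 0 0;0.007 0 0 0 0 0';python3 go.py
```

```text
time: 25.4
ee_pos: [0.4594, 0.123, 0.0422]
eef_rot: [0.307, 0.637, -0.307, 0.637]
ft_force: [1.3, -2.9, -3.3]
width: 0.0494
time: 25.6
ee_pos: [0.4593, 0.123, 0.0422]
eef_rot: [0.307, 0.637, -0.307, 0.637]
ft_force: [3.9, -3.9, -3.0]
width: 0.0495
time: 25.9
ee_pos: [0.4595, 0.1232, 0.0407]
eef_rot: [0.307, 0.637, -0.307, 0.637]
ft_force: [4.0, -4.3, 0.1]
width: 0.0498
t 25.9 p [0.4595 0.1232 0.0407] phi 38.54 F [ 4.  -4.3  0.1] T [-1.1  -0.78  0.04] w 0.0498 q [-0.63  0.2   0.3   2.06 -0.07  0.89  0.38]
```

```bash
python3 -m pendant '0.001 0 0 0 0 0;0.001 0 0 0 0 0';python3 -m pendant '0.001 0 0 0 0 0;0.001 0 0 0 0 0';python3 -m pendant '0.001 0 0 0 0 0;0.001 0 0 0 0 0';python3 go.py
```

```text
time: 26.1
ee_pos: [0.4596, 0.1233, 0.0405]
eef_rot: [0.307, 0.637, -0.307, 0.637]
ft_force: [2.4, -4.8, 1.1]
width: 0.0499
time: 26.3
ee_pos: [0.4596, 0.1233, 0.0403]
eef_rot: [0.307, 0.637, -0.307, 0.637]
ft_force: [3.4, -4.9, 2.1]
width: 0.0495
time: 26.5
ee_pos: [0.4596, 0.1233, 0.0401]
eef_rot: [0.307, 0.637, -0.307, 0.637]
ft_force: [3.2, -4.4, 1.2]
width: 0.049
t 26.5 p [0.4596 0.1233 0.0401] phi 38.54 F [ 3.2 -4.4  1.2] T [-1.1  -0.73 -0.02] w 0.049 q [-0.63  0.2   0.3   2.06 -0.07  0.89  0.38]
```

```bash
python3 -m pendant '0.001 0 0 0 0 0;0.001 0 0 0 0 0';python3 -m pendant '0.001 0 0 0 0 0;0.001 0 0 0 0 0';python3 -m pendant '0.001 0 0 0 0 0;0.001 0 0 0 0 0';python3 go.py
```

```text
time: 26.7
ee_pos: [0.4596, 0.1233, 0.0399]
eef_rot: [0.307, 0.637, -0.307, 0.637]
ft_force: [2.2, -4.9, 4.3]
width: 0.0491
time: 26.9
ee_pos: [0.4596, 0.1233, 0.0399]
eef_rot: [0.307, 0.637, -0.307, 0.637]
ft_force: [0.5, -4.6, 7.4]
width: 0.0493
time: 27.1
ee_pos: [0.4596, 0.1233, 0.0399]
eef_rot: [0.307, 0.637, -0.307, 0.637]
ft_force: [-0.3, -5.6, 9.6]
width: 0.0494
t 27.1 p [0.4596 0.1233 0.0399] phi 38.53 F [-0.3 -5.6  9.6] T [-1.34  0.15  0.01] w 0.0494 q [-0.63  0.2   0.3   2.06 -0.08  0.89  0.38]
```

```bash
python3 -m pendant '-0.0022 0 0 0 0 0;-0.0022 0 0 0 0 0' - 10; python3 -m pendant '0 0 0 0 0 0;0 0 0 0 0 0' -0.05 5;  python3 -m pendant '0 0 0 0 0 0;0 0 0 0 0 0;0 0 0 0 0 0' 0.25; python3 -m pendant '0 0 0 0 0 0;0 0 0 0 0 0;-0.1 0 0 0 0 0;-0.2 0 0 0 0 0;-0.35 0 0 0 0 0;-0.42 0 0 0 0 0;-0.42 0 0 0 0 0' 1; python3 go.py .50 -.13 .2 60
```

```text
time: 27.3
ee_pos: [0.4596, 0.1234, 0.0399]
eef_rot: [0.307, 0.637, -0.307, 0.637]
ft_force: [2.5, -4.4, 2.7]
width: 0.0494
time: 27.5
ee_pos: [0.4596, 0.1234, 0.0399]
eef_rot: [0.307, 0.637, -0.307, 0.637]
ft_force: [2.6, -5.2, 2.1]
width: 0.0501
time: 27.8
ee_pos: [0.4586, 0.124, 0.0393]
eef_rot: [0.307, 0.637, -0.307, 0.637]
ft_force: [-0.1, 0.6, 0.6]
width: 0.0541
time: 28.5
ee_pos: [0.4604, 0.1241, 0.1471]
eef_rot: [0.308, 0.636, -0.305, 0.638]
ft_force: [0.1, 0.4, 0.3]
width: 0.0865
t 28.5 p [0.4604 0.1241 0.1471] phi 38.56 F [0.1 0.4 0.3] T [-0.04 -0.02 -0.06] w 0.0865 q [-0.65  0.05  0.3   1.96 -0.02  1.13  0.33]
[-0.2136 -0.5087  0.8935 -0.2495  0.001  -0.003 ]
```

Moving the arm away to inspect.

```bash
python3 -m pendant '-0.2 -0.51 0.89 0 0 0;-0.2 -0.51 0.89 0 0 0;-0.2 -0.51 0.89 0 0 0;-0.2 -0.51 0.89 0 0 0;-0.2 -0.51 0.89 0 0 0;-0.2 -0.51 0.89 0 0 0;-0.2 -0.51 0.89 0 0 0'
python3 - <<'E'
import sys
from m import *
np.set_printoptions(threshold=sys.maxsize,linewidth=250,suppress=True)
q,e=vision.camera('top');p,d=vision.camera('scene');np.save('pics/t5.npy',e)
Z=cloud('top',e)[...,2];print((Z[197:230,236:272]*1000).round().astype(int))
a=cv2.resize(p[180:260,190:290],None,fx=4.4,fy=4.4,interpolation=cv2.INTER_CUBIC)
b=cv2.resize(q[185:245,220:300],None,fx=4.4,fy=4.4,interpolation=cv2.INTER_CUBIC)
o=np.zeros((max(len(a),len(b)),a.shape[1]+b.shape[1],3),np.uint8);o[:len(a),:a.shape[1]]=a;o[:len(b),a.shape[1]:]=b
cv2.imwrite('pics/v5.png',o)
E
```

```text
time: 29.2
ee_pos: [0.4976, -0.1319, 0.1938]
eef_rot: [0.308, 0.637, -0.308, 0.636]
ft_force: [0.3, 0.6, 1.2]
width: 0.0869
[[ -1  -1   0   2   1   1  -3  -2  -3  -2  -3   1   3   0   0   1   2   1   1  -1   1   2  -1   2  -2  -1   0   0   1   0   2  -2   4  -2   0  -1]
 [  0  -1   0  -2   2   1   0  -1   0   0   0  -1  -2   1   1   5   4   4   6   5   6   6   5   6  -1   2   2  -3   1   0  -1   1   0   0   3   4]
 [ -1   0  -2   1   1  -2   1   0  -3   2   0   1   5   4   4   4   7   5   5   6   5   7   4   6   5   6   5  -1  -3   0  -1   1   1   1  -4   2]
 [  0   2   0  -1  -2  -1   3   1  -3   1   2   7   6   6   7   6   9   6   6  19  19  21  22  19  20   6   7   3   6  -1   2  -1   0  -1  -4   0]
 [  2  -1   0   0   0   1  -1  -2  -2   3   5   6   3   6   6  46  45  45  35  38  21  22  22  20  23  17  19   6   3   4   0  -3   1  -1  -1  -4]
 [  0  -1  -2  -3  -1   1  -2   0   4   6   4   3   4   3  46  48  46  47  46  45  47  47  36  19  22  20  21  21  18   7   3   1   0   2  -1  -2]
 [909   1  -3  -3   1   2  -1   8   5   5   5   6   7  47  42  47  48  48  48  43  45  45  46 
[... 3175 characters left out ...]
 8   6  37  46  46  45  48  46  46  45  46  46  45  26  18   6   4   7   7   6   6   4   5   6   7   0   0   2]
 [ -3  -1  -3   0   0  -2   2   5   7   5  45  46  48  46  45  45  46  47  46  42   7   6   5   4   4   5   5   8   7   6   6   2  -2   1   0  -2]
 [  0  -1  -2   0  -2  -2   0  -2   9   6   4   5  47  47  44  46  43  45  38   5   6   6   2   7   5   6   8   5   3   8   3  -2  -1   0  -2   0]
 [ -1  -3  -3   0   1  -2   0  -2   0   5   5   9   4   7   5   4   9  11  10   5   3   7   3   6   8   3   5   6   3   3  -1   0   0   2   2  -1]
 [ -2   0   2  -2  -1  -2  -2   2   0  -2   0   6   6   6   5   2   9   8   8   6   5   5   6   6   6   6   5   4  -2   0   0  -1  -1  -4   0  -2]]
```

View pics/v5.png

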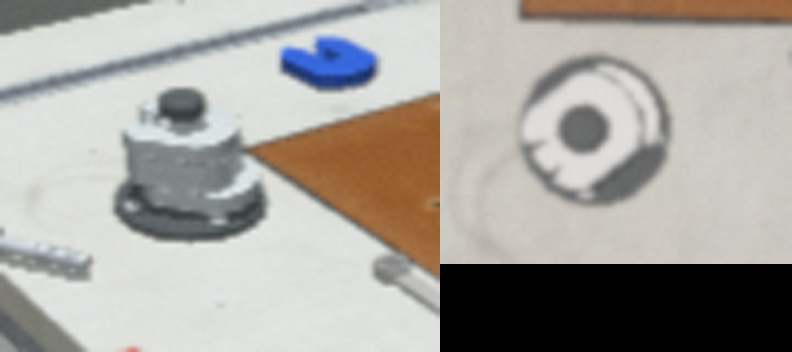

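Run:
```python
from m import *
Z=cloud('top',np.load('pics/t5.npy'))[...,2]; Z3=cloud('top',np.load('pics/t3.npy'))[...,2]
a=np.array([-.6224,.7827]); n=np.array([.7827,.6224])
def rng(Z,lo,hi,z):
    v,u=np.nonzero((Z>lo)&(Z<hi)); k=(u>235)&(u<272)&(v>196)&(v<230); P=onplane('top',np.c_[u,v][k],z)[:,:2]
    m=abs(P@n-.4362)<.006; Q=P[m]@a; return Q.min().round(4),Q.max().round(4),(P@n).min().round(4),(P@n).max().round(4)
print('thin',rng(Z,.041,.052,.046)); print('thick before',rng(Z3,.03,.041,.036)); print('thick now',rng(Z,.03,.041,.036)); print('head',rng(Z,.056,.07,.062),rng(Z3,.056,.07,.062))
m=np.zeros(Z.shape,bool); m[196:232,236:270]=(Z[196:232,236:270]>.041)
print('thin rect',cv2.minAreaRect((lambda P:(P*1000).astype(np.float32))(onplane('top',np.argwhere(m)[:,::-1],.046)[:,:2])))
m[196:232,236:262]=(Z3[196:232,236:262]>.03);
```

```text
thin (np.float64(-0.2238), np.float64(-0.2068), np.float64(0.4121), np.float64(0.4621))
thick before (np.float64(-0.1833), np.float64(-0.1667), np.float64(0.4122), np.float64(0.4622))
thick now (np.float64(-0.1833), np.float64(-0.1667), np.float64(0.4123), np.float64(0.459))
head (np.float64(-0.2071), np.float64(-0.184), np.float64(0.424), np.float64(0.4476)) (np.float64(-0.2071), np.float64(-0.184), np.float64(0.4236), np.float64(0.4476))
thin rect ((466.5844421386719, 116.42103576660156), (60.857032775878906, 67.14519500732422), 14.626935958862305)
```

```bash
python3 -c "
from bench import r,close_job
print(r.read_state()['time'],close_job())"
```

```text
the job is handed in; nothing more can be done
29.3 None
```

The job is done and handed in at 29.3 s of the 72 s allowed. Both loose spacers are on the stop post in the order asked, thick first and then thin. No verdict was reported.

**Slots:** the thick spacer's slot faces opposite the low spacer's. The thin one faces opposite the thick one, so it points the same way as the low one.

**Fully home:** I felt each slot end bear on the stem at about 6 N. After letting go, the camera put both rims within 1 mm of their fully-home position. Placing the thin spacer did not shift the thick one.

**Lying flat:** the final depth picture shows the tops at 36 mm (thick) and 46 mm (thin). The hardest downward press on the pile was about 15 N on the thick spacer and about 12 N on the thin one, eased off before I released each.

**Failed or disagreeing checks:**
- The thin spacer reached the stem about 4 mm later than I predicted from the camera, which fits the calibration error.
- A last rectangle fit to check the thin spacer's angle was useless because other points got into it. Its angle rests on the gripper alignment (within about 0.5° of the measured slot line) and the pictures.

I left the low spacer, which was not fully home to begin with, as it was. The other bench items were not touched on purpose, but I did not measure them again at the end.

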